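# Lock the carver's work stand with a hex key

### The arm

A 6-joint arm with a two-finger parallel gripper is mounted at the origin on the work surface. World frame = base frame: x ahead of the robot, y to its left, z up, the work surface at z = 0. Lengths are in mm, angles in rad, forces in N, time in s.
With the tool pointing down it reaches from about 275 to 750 mm from the base axis. Payload 10.2 kg.
Tool frame: the origin (TCP) lies between the finger pads; the fingertips stand 11 mm ahead of it and the grasp point (between the pads) lies 8 mm behind it (ctrl.nose_length is the distance from the TCP to the fingertips, in mm); x points along the fingers, y is the direction in which the jaws open and shut, and the axes are right-handed (so a half turn about x gives the same grasp; the last joint's range is limited). The gripper opens to 85 mm and grips with 20 to 120 N. Pads are 22 mm wide; open, the fingers measure 114 mm over their backs; the gripper's body (76 mm by 85 mm) begins 54 mm behind the grasp point. The pads swing forward as they close: fully open they stand 13 mm farther back than shut.
Start: joints at [-0.223, 0.313, 1.498, -0, 1.331, -0.223], TCP at [525.006, -0.014, 242.294] pointing down, gripper open.
Joint ranges: [-2.94, 2.94], [-0.97, 2.17], [0.19, 2.56], [-1.23, 4.37], [0.02, 3.11], [-2.88, 2.88]. Speed limits (rad/s): [2.39, 2.39, 3.01, 3.14, 3.14, 3.14].

### API

Orientations are given as a unit quaternion [w, x, y, z].
In Python, from rig import ctrl, capture, ticket gives the robot as it stands.
- The arm moves only by the tool step_arm, never from a script. Its argument "commands" is a list of rows, each a list of 2 entries, a list of its own where there are three numbers: the shift along the world's x, y, z normalised to -1 to 1, where 1 is 0.04 m, then the turn about the world's z normalised to -1 to 1, where 1 is 180 degrees. A call has 1 to 5 rows; each row shifts and turns the commanded pose from where the row before left it; what a row does not reach is not made up. A row lasts 1/10 s, in which the tool goes at most 50 mm and 8.59 degrees, less where a joint would pass 70% of its speed; a pose out of reach is approached as far as the arm can. A call with a number of a shift or a turn outside -1 to 1 is refused whole. A call with a gripper value outside its range is refused whole. "gripper" is the closure, from -1 (fully open) to 1 (shut), so that 0 is half open, set as the call begins (left out, the last holds). The fingers move at their own pace and stop on an object; "force" is the grip in N (left out, the last holds). Time passes only in rows, so rows that do not move let the fingers close. It gives the time, the measured TCP pose, the force and the opening at its end, in the units of the state.
- ctrl.sense(): the state, without advancing time (a new reading comes with each control period).
- capture(name): name is "scene" or "side" or "wrist"; returns a dict with "image" (400x640x3 uint8, blue, green, red), "fov_y" (degrees; the focal length in pixels is half the picture's height over the tangent of half this angle, whatever the lens; pixels are square), "cx", "cy" (the principal point, pixels), "origin" and "orientation" of the camera in the world. Camera axes: x right, y down, z forward; pixel columns grow to the right and rows downward; lengths in mm; the calibration is good to about 2 mm. A picture is of the moment at which its call begins. There is no depth.
- ticket.finish_job(): hands the job in, once; it reports no verdict.
The state is a dict: "time_s": time; "joints": joint angles; "dq": joint speeds; "tau": joint torques, N m; "eef_pos": TCP position; "ee_rot": TCP orientation; "force": force on the tool from outside, world axes, zero at the start; "wrist_torque": the same for the moment, N m; "grip_width": opening from 0.0 (shut) to 1.0 (fully open).
Only numpy, scipy, OpenCV 4.12 (cv2) and the standard library are available. Lean on these libraries where they do the work, as an engineer would, in place of code of your own. Each camera call takes 0.05 s, during which the arm holds its last target.

### The job

Tighten the lock screw of the green carving stand: take the orange T-handled hex key out of its wooden rack, seat it fully home in the recessed hex socket (find the flats gently by feel, never forcing the key down or twisting hard), and only then turn the screw clockwise until it stops. Leave the key standing fully home in the tightened screw, let go of it and move clear, and leave the gouges, the mallet and the carved corbel where they are.

Things in the scene. Friction and masses are not known exactly. Their poses are not given: they have to be found in the camera images.
- key_grip (a point): Centre of the orange bar handle of the T-shaped hex key (0.28 to 0.46 kg). The bar is 90 long (its x), 18 wide (its y, the width to grip) and 24 high (its z, up along the shank). This point is 107 mm above the key's tip; 95 mm of shank lie below the bar. The key starts standing loosely upright in the rack's hole and may lean a few degrees.
- key_tip (a point): Centre of the lower end face of the key's steel shank; z up along the shank. The shank is hexagonal, 22 mm across flats (25.4 across corners), two flats facing this frame's +x and -x, along the bar. Its last 8 mm are a round pilot that enters the socket at any angle: 21.8 wide, its lowest 4 mm tapering to 17 wide.
- rack: Fixed dark wooden block 90 x 90 mm, 60 high, origin at the centre of its underside. In the middle of its top a round hole, about 29 mm wide and 45 deep, holds the key; the key must be lifted at least 50 mm to come clear.
- stand: Fixed green carving stand, origin on the table under the vertical axis of its lock screw. A round boss (58 wide) surrounds the screw's steel head (about 38 wide); both reach 58 mm above the table, the socket's floor is at 33 mm. 140 mm from the screw towards the stand's -x a post carries a round wooden rosette, 124 wide, reaching about 130 mm up.
- seat (a point): Centre of the floor of the lock screw's hex socket, on its vertical axis; z up. Socket 22.9 mm across flats, mouth 25 mm above this point. The hexagon's angle varies and no reading tells it: find it by feel or by looking; 4 to 8 N of pressing is enough. At a wrong angle the key stops with its tip about 17 mm above this point; fully home its tip is at this point.
- screw (a joint): Turn of the lock screw, rad, growing clockwise seen from above; starts between 0 and 0.3, hard stop at 1.3 (tight), other end of its travel at -0.6. It turns against a steady friction of about 0.2 N m and stays where it is left. It does not tell at what angle the hexagon stands. The key has about 0.08 rad of play each way in the socket.
- gouge_a_c (a point): Carving gouge lying on the bench, pale handle 110 long and 26 thick, blade about 90 long; point at the handle's front end, 13 mm above the table. Leave alone.
- gouge_b_c (a point): A second gouge with a browner handle, blade about 70 long; same point. Leave alone.
- mallet_c (a point): Round wooden mallet standing on its head, 80 thick, 187 high, point half-way up. Leave alone.
- corbel_c (a point): Small carved wooden corbel, 56 x 80 mm, 58 high, point half-way up. Leave alone.
Things that resemble listed ones, but are neither listed nor needed, are in the scene too. Leave any purple look-alike of the part that bears key_grip alone.

How it is judged (in metres and radians):
On the way, in this order (a step that is already met when the one before it is completed fails the run):
1. the key is fully home in the socket (tip within 3 mm of its floor) while the screw is not yet tight (below 0.9 rad) (z of key_tip in the frame of seat below 0.003 m and horizontal distance between key_tip and seat below 0.003 m and angle between key_tip's own z axis and vertical below 0.14 rad and value of joint screw below 0.9 rad), for 0.2 s.
2. with the key still fully home, the screw is turned to its stop (beyond 1.2 rad) (z of key_tip in the frame of seat below 0.004 m and horizontal distance between key_tip and seat below 0.003 m and angle between key_tip's own z axis and vertical below 0.14 rad and value of joint screw above 1.2 rad), for 0.2 s.
At the end, for the whole second after the job is handed in: The screw stands beyond 1.2 rad, the key stands in its socket with its tip within 4 mm of the floor and 3 mm of the axis, leaning less than 8 degrees, at rest and released (all of step 2 and linear speed of key below 0.02 m/s); the robot touches nothing.
It fails at once if the key is forced (more than 30 N of contact with the stand) while not home (tip more than 5 mm above the socket's floor) (contact force between key and stand above 30 N and z of key_tip in the frame of seat above 0.005 m).
It fails at once if the key is pressed or twisted against the stand with more than 60 N (contact force between key and stand above 60 N).
It fails at once if the screw is driven on (beyond 0.9 rad) with the key only part-way in (tip more than 5 mm above the floor) (value of joint screw above 0.9 rad and velocity of joint screw above 0.1 rad/s and z of key_tip in the frame of seat above 0.005 m).
It fails at once if a gouge, the mallet or the corbel is moved more than 25 mm (distance of any of gouge_a_c, gouge_b_c, mallet_c, corbel_c from where it was at the start of the episode above 0.025 m).
It also fails if it takes over 69 s, if anything falls off the work surface, if the arm or the gripper's body presses on something with over 40 N, if the wrist force passes 120 N, or if a joint passes its speed limit or range.

## Working session

There is one attempt and no reset: what is moved stays moved. The work goes in short steps, Python scripts to look and compute and a tool call to move; the robot and the scene stay as the last step left them, time stands still between calls to the robot, and variables do not carry over. Pictures are saved under pics/ and viewed, and the job is handed in when it is done.

Besides the shell and the picture viewer there is one more tool, called after "Emit:" by a JSON object that holds its "name" and its "arguments". step_arm: Moves the arm, as the interface text tells. Its arguments: {"type":"object","properties":{"commands":{"type":"array","items":{"type":"array"}},"gripper":{"type":"number"},"force":{"type":"number"}},"required":["commands"]}

```bash
mkdir -p pics; ls; python3 - <<'E'
from rig import ctrl,capture,ticket
import cv2
for n in ["scene","side","wrist"]:
    c=capture(n); cv2.imwrite(f"pics/{n}0.png",c["image"]); print(n,{k:v for k,v in c.items() if k!="image"})
print(ctrl.sense())
E
```

```text
pics
scene {'fov_y': 50.019996661152454, 'cx': 326.61361959086264, 'cy': 201.6621989244112, 'origin': array([1363.31718214,  -28.04883875,  745.95881163]), 'orientation': array([-0.30370707,  0.6428028 ,  0.63866082, -0.29441287])}
side {'fov_y': 52.29164794659506, 'cx': 320.99269910312154, 'cy': 195.66108493578372, 'origin': array([519.29668188, 577.26860732, 679.43956952]), 'orientation': array([ 0.02546272, -0.04157198,  0.91876884, -0.39177447])}
wrist {'fov_y': 60.95975875215804, 'cx': 310.89553459048994, 'cy': 196.76554571162194, 'origin': array([524.9701411 ,  67.34223098, 374.00104966]), 'orientation': array([ 1.33118385e-01,  9.91100061e-01, -3.13296157e-05, -4.03982690e-04])}
{'time_s': 0.15, 'joints': array([-2.23392547e-01,  3.13327158e-01,  1.49826151e+00, -2.28549571e-05,
        1.33097053e+00, -2.23424638e-01]), 'dq': array([ 8.44789802e-05, -1.09739343e-03, -2.24755416e-03, -1.05233315e-03,
        2.37991032e-04,  1.70724512e-04]), 'tau': array([ 1.79854873e-03, -4.12368500e+01, -2.59796566e+01, -1.57318855e-04,
        3.17765021e-03, -3.62555340e-05]), 'eef_pos': array([5.24822425e+02, 2.65274329e-02, 2.41864013e+02]), 'ee_rot': array([ 0.49972434,  0.49980182,  0.50029431, -0.5001793 ]), 'force': array([0.43661732, 0.73875046, 0.10011675]), 'wrist_torque': array([-0.04685449, -0.03854663, -0.00428146]), 'grip_width': 0.9966744848032032}
```

View pics/scene0.png

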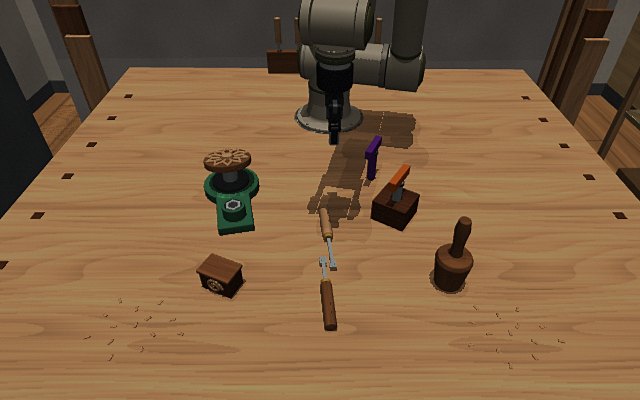

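View pics/side0.png

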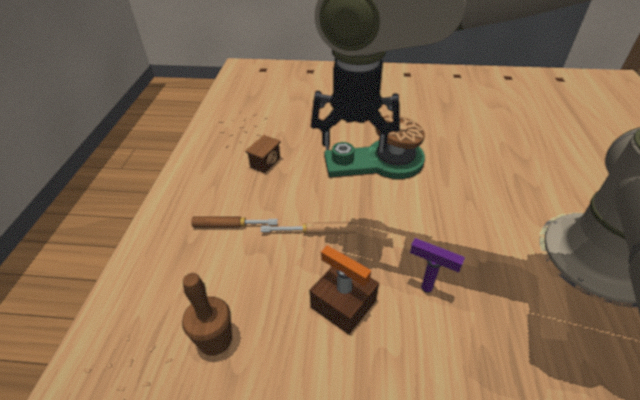

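View pics/wrist0.png

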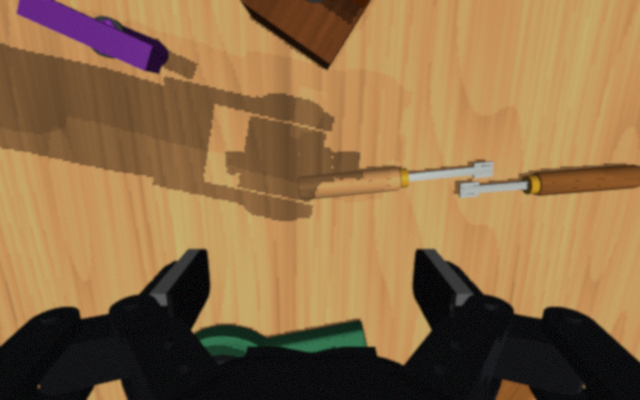

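Scene view: the orange T-bar key is in the dark rack at (399,180). The purple look-alike, at (373,158), has no rack and is not the one. The stand with the screw is at (233,205). I'll enlarge to confirm.

```bash
cat > h.py <<'E'
import numpy as np, cv2
from scipy.spatial.transform import Rotation as R
def cam(c):
    q=c["orientation"]; return R.from_quat([q[1],q[2],q[3],q[0]]).as_matrix(), np.array(c["origin"]), 200/np.tan(np.radians(c["fov_y"])/2)
def ray(c,u,v):
    M,o,f=cam(c); d=M@np.array([(u-c["cx"])/f,(v-c["cy"])/f,1]); return o,d/np.linalg.norm(d)
def plane(c,u,v,z):
    o,d=ray(c,u,v); return o+d*(z-o[2])/d[2]
def tri(*obs):
    A=np.zeros((3,3));b=np.zeros(3)
    for c,u,v in obs:
        o,d=ray(c,u,v);P=np.eye(3)-np.outer(d,d);A+=P;b+=P@o
    p=np.linalg.solve(A,b)
    return p,[float(np.linalg.norm((np.eye(3)-np.outer(ray(*x)[1],ray(*x)[1]))@(p-ray(*x)[0]))) for x in obs]
def proj(c,p):
    M,o,f=cam(c); q=M.T@(np.array(p)-o); return np.array([c["cx"]+f*q[0]/q[2],c["cy"]+f*q[1]/q[2]])
def orange(img):
    h=cv2.cvtColor(img,cv2.COLOR_BGR2HSV); m=cv2.inRange(h,(5,200,90),(13,255,255))
    n,l,s,_=cv2.connectedComponentsWithStats(m); i=1+np.argmax(s[1:,4]); return (l==i).astype(np.uint8)*255
E
python3 - <<'E'
from h import *
from rig import capture
for n,(x,y,w,h) in {"scene":(190,130,240,110),"side":(300,100,170,240)}.items():
    c=capture(n); m=orange(c["image"]); cn=max(cv2.findContours(m,0,2)[0],key=cv2.contourArea)
    r=cv2.minAreaRect(cn); print(n,r,cv2.boxPoints(r).round(1).tolist(),cv2.approxPolyDP(cn,2,True)[:,0].tolist())
    s=min(800/w,600/h); cv2.imwrite(f"pics/{n}1.png",cv2.resize(c["image"][y:y+h,x:x+w],None,fx=s,fy=s,interpolation=2))
E
```

```text
scene ((399.1097717285156, 173.98782348632812), (6.71547269821167, 25.14397621154785), 38.65980529785156) [[388.6000061035156, 181.6999969482422], [404.29998779296875, 162.10000610351562], [409.6000061035156, 166.3000030517578], [393.8999938964844, 185.89999389648438]] [[409, 166], [403, 164], [389, 182], [395, 184]]
side ((344.83685302734375, 264.297607421875), (51.87335205078125, 14.142135620117188), 28.739797592163086) [[318.70001220703125, 258.0], [325.5, 245.60000610351562], [371.0, 270.6000061035156], [364.20001220703125, 283.0]] [[322, 252], [325, 257], [329, 257], [329, 261], [333, 258], [338, 265], [340, 261], [346, 268], [344, 270], [347, 269], [346, 273], [350, 268], [349, 272], [353, 270], [353, 273], [359, 276], [364, 275], [361, 277], [368, 276], [367, 269], [328, 247]]
```

View pics/scene1.png

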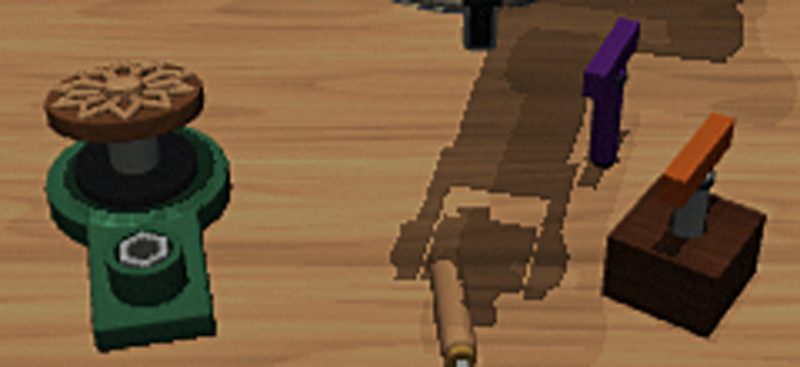

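View pics/side1.png

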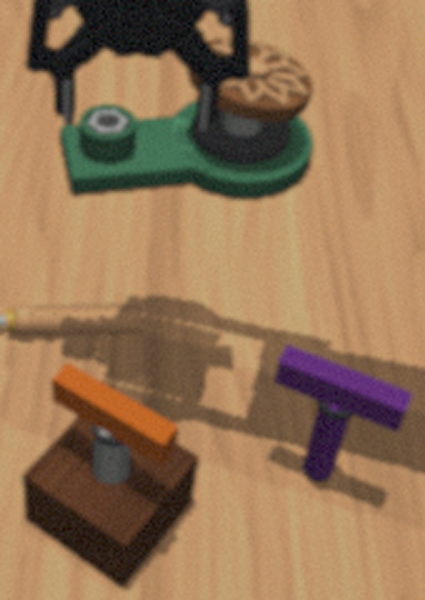

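```bash
python3 - <<'E'
from h import *
from rig import capture
s=capture("scene");d=capture("side")
for u,v in [(326,246),(322,255),(370,271),(365.5,281)]: print("keytop side",plane(d,u,v,132).round(1))
for u,v in [(190+715/3.333,130+114/3.333),(190+735/3.333,130+120/3.333),(190+667/3.333,130+180/3.333)]: print("keytop scene",plane(s,u,v,132).round(1))
print("screw scene",plane(s,190+145/3.333,130+248/3.333,58)); print("screw side",plane(d,300+107/2.5,100+122/2.5,58))
print("rack side",[plane(d,300+a/2.5,100+b/2.5,60).round(1).tolist() for a,b in [(25,480),(125,545),(195,462)]])
print("rack scene",[plane(s,190+a/3.333,130+b/3.333,60).round(1).tolist() for a,b in [(608,240),(710,282),(765,215),(665,178)]])
print("rosette scene",plane(s,190+124/3.333,130+93/3.333,130), plane(d,300+265/2.5,100+80/2.5,130))
E
```

```text
keytop side [561.5 133.1 132. ]
keytop side [566.5 153.  132. ]
keytop side [485.7 178.8 132. ]
keytop side [492.6 198.8 132. ]
keytop scene [484.8 181.9 132. ]
keytop scene [492.6 195.6 132. ]
keytop scene [565.9 135.7 132. ]
screw scene [ 552.89019744 -242.95548546   58.        ]
screw side [ 552.52159701 -240.77300827   58.        ]
rack side [[586.0, 180.5, 60.0], [513.5, 224.8, 60.0], [466.8, 155.1, 60.0]]
rack scene [[545.9, 101.5, 60.0], [593.2, 171.0, 60.0], [516.1, 224.6, 60.0], [469.8, 153.7, 60.0]]
rosette scene [ 455.33524264 -264.696744    130.        ] [ 406.48486282 -221.22022849  130.        ]
```

Confirmed: the orange key with its grey shank stands in the rack, and the purple one stands free. The key-bar centre is at about (527,166) with the bar at about −31°, and the screw is at about (552.7,−242). I'll look at the socket from above first.

Emit:
{"name": "step_arm", "arguments": {"commands": [[[0.35,-1,-0.2],0],[[0.35,-1,-0.4],0],[[0,-1,-0.4],0],[[0,-1,-0.4],0],[[0,-1,-0.4],0]]}}

```text
time_s: 0.85
eef_pos: [552.8, -201.6, 169.6]
ee_rot: [0.5, 0.5, 0.5, -0.5]
force: [1.0, 0.2, 0.7]
grip_width: 1.0
```

Emit:
{"name": "step_arm", "arguments": {"commands": [[[0,-1,-0.2],0],[[0,0,0],0],[[0,0,0],0],[[0,0,0],0]]}}

```text
time_s: 1.25
eef_pos: [553.2, -239.2, 162.6]
ee_rot: [0.5, 0.5, 0.5, -0.5]
force: [-0.1, -0.2, 0.0]
grip_width: 1.002
```

```bash
python3 - <<'E'
from h import *
from rig import capture,ctrl
c=capture("wrist"); cv2.imwrite("pics/w1.png",c["image"]); s=ctrl.sense(); print(s["eef_pos"],s["joints"],s["dq"],c["origin"])
p=proj(c,[552.7,-242,58]).round().astype(int); print(p); u,v=p
cv2.imwrite("pics/w1z.png",cv2.resize(c["image"][v-50:v+50,u-60:u+60],None,fx=6,fy=6,interpolation=2)); np.save("w1.npy",c,allow_pickle=True)
E
```

```text
[ 553.2903255  -238.97792174  162.73057387] [-6.01967386e-01  5.49338310e-01  1.35942888e+00  1.64400746e-04
  1.23234269e+00 -6.03358668e-01] [ 0.00337934 -0.00137373 -0.00105655 -0.00169046 -0.00117077 -0.00091903] [ 553.13957929 -171.83996658  294.78992999]
[310 204]
```

View pics/w1.png

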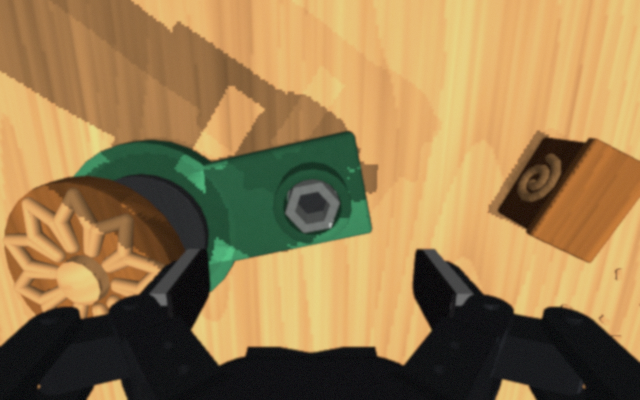

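View pics/w1z.png

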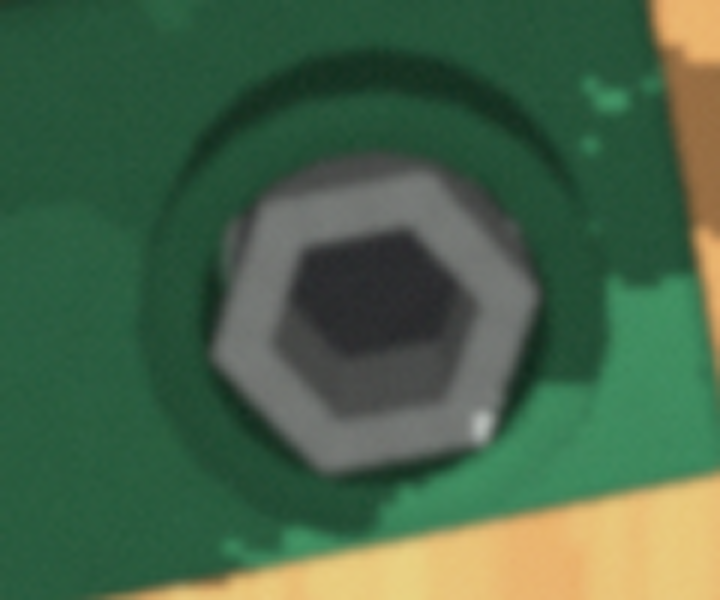

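The socket's hexagon is clearly visible at pixel (311,205); its corners give the flat angle.

```bash
python3 - <<'E'
from h import *
c=np.load("w1.npy",allow_pickle=True).item()
for nm,L in {"outer":[(433,172),(540,293),(487,440),(330,473),(212,350),(268,200)],"inner":[(412,230),(475,300),(445,405),(340,418),(273,340),(305,240)]}.items():
    P=np.array([plane(c,250+x/6-.4,154+y/6-.4,58)[:2] for x,y in L]); m=P.mean(0); d=P-m
    a=np.degrees(np.arctan2(d[:,1],d[:,0])); ph=np.angle(np.exp(1j*np.radians(a)*6).sum(),deg=True)/6
    print(nm,m.round(1),np.hypot(*d.T).round(1),a.round(1),"corner angle mod60",round(ph%60,1))
    ph3=np.angle((np.hypot(*d.T)*np.exp(6j*np.radians(a))).sum(),deg=True)/6; print(ph3%60)
E
```

```text
outer [ 554.6 -244.7] [19.9 19.9 20.2 20.3 20.6 20.3] [  71.    11.   -48.3 -107.  -170.4  130.7] corner angle mod60 11.2
11.174143761306249
inner [ 554.2 -244.7] [12.5 12.4 13.6 13.  12.6 13.4] [  69.2   13.5  -50.8 -109.3 -170.   129. ] corner angle mod60 10.3
10.236120073185187
```

The hexagon's corners are at about 11° mod 60, so the bar must stand at about 41° mod 60, which means −19° for me. The bar now stands at −31°. Next I'll go over the key with the jaws across its bar.

Emit:
{"name": "step_arm", "arguments": {"commands": [[[0,0.8,0.8],0.03],[[0,0.9,0.7],0.04],[[-0.1,1,0],0.04],[[-0.1,1,0],0.04],[[-0.1,1,0],0.04]]}}

```text
time_s: 1.8
eef_pos: [540.5, -49.4, 223.0]
ee_rot: [0.626, 0.329, 0.626, -0.329]
force: [0.8, 1.0, 0.7]
grip_width: 1.001
```

Emit:
{"name": "step_arm", "arguments": {"commands": [[[-0.1,1,0],0.04],[[-0.1,1,0],0.04],[[-0.1,1,0],0.03],[[-0.1,1,0],0.03],[[0,1,0],0]]}}

```text
time_s: 2.3
eef_pos: [524.0, 150.6, 223.0]
ee_rot: [0.683, 0.185, 0.682, -0.185]
force: [0.5, -0.4, -0.4]
grip_width: 1.0
```

Emit:
{"name": "step_arm", "arguments": {"commands": [[[0,0.5,0],0],[[0,0,0],0],[[0,0,0],0]]}}

```text
time_s: 2.6
eef_pos: [524.6, 168.4, 222.5]
ee_rot: [0.682, 0.186, 0.682, -0.186]
force: [-0.8, -1.1, -0.9]
grip_width: 1.009
```

```bash
python3 - <<'E'
from h import *
from rig import capture,ctrl
c=capture("wrist"); cv2.imwrite("pics/w2.png",c["image"]); s=ctrl.sense(); print(s["eef_pos"],s["ee_rot"],s["joints"],c["origin"])
np.save("w2.npy",c,allow_pickle=True)
E
```

```text
[524.80130767 167.79944364 222.48710355] [ 0.68218527  0.18638122  0.68198812 -0.18648725] [ 9.68945027e-02  3.85222545e-01  1.44923647e+00 -2.47905656e-04
  1.30692642e+00 -9.40212686e-01] [467.24135224 203.03877562 354.70632822]
```

View pics/w2.png

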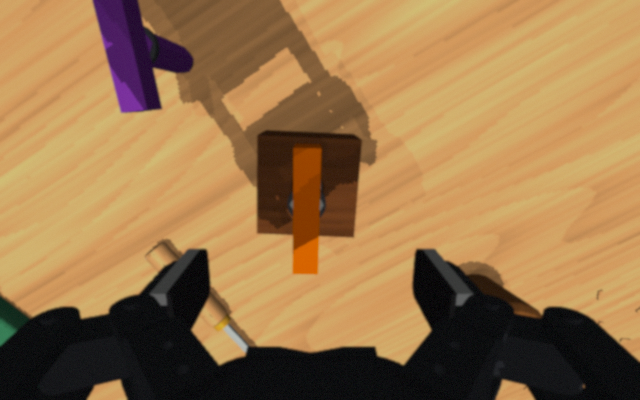

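```bash
python3 - <<'E'
from h import *
from rig import capture
c=np.load("w2.npy",allow_pickle=True).item()
m=orange(c["image"]); cn=max(cv2.findContours(m,0,2)[0],key=cv2.contourArea); print(cv2.approxPolyDP(cn,3,True)[:,0].tolist())
d=capture("side");s=capture("scene")
W=[(293,147),(321.5,147),(318,274),(294,274)]
P=np.array([plane(c,u,v,134) for u,v in W]); print(P.round(1),P.mean(0)); e=(P[0]+P[1]-P[2]-P[3])/2; print(np.linalg.norm(e),np.degrees(np.arctan2(e[1],e[0])))
for z in (128,131): print(z,np.array([plane(c,u,v,z) for u,v in W]).mean(0).round(1), np.linalg.norm(np.diff([plane(c,307,147,z),plane(c,306,274,z)],axis=0)))
for p in P: print("side",proj(d,p).round(1),"scene",proj(s,p).round(1))
print("rack top corners wrist z60",[plane(c,u,v,60).round(1).tolist() for u,v in [(258,131),(360,136),(355,237),(258,234)]])
print(tri((c,307,147),(d,(370+365.5)/2,(271+281)/2)),tri((c,306,274),(d,324,251)))
E
```

```text
[[319, 147], [293, 148], [296, 163], [292, 171], [295, 177], [291, 227], [294, 222], [295, 248], [320, 233], [316, 225], [320, 222]]
[[484.7 179.2 134. ]
 [494.  195.1 134. ]
 [571.5 147.4 134. ]
 [562.7 132.6 134. ]] [528.21793905 163.56634144 134.        ]
90.94084866446985 148.76060046831327
128 [529.9 162.5 128. ] 93.41114105986469
131 [529. 163. 131.] 92.17503342500719
side [370.7 270.5] scene [403.5 163.5]
side [364.7 278.3] scene [410.5 165.7]
side [319.4 251.4] scene [395.5 184.8]
side [325.3 245. ] scene [388.7 182.5]
rack top corners wrist z60 [[463.7, 152.5, 60.0], [511.6, 225.6, 60.0], [591.0, 177.5, 60.0], [542.7, 101.5, 60.0]]
(array([489.37798591, 186.74488178, 129.10601172]), [0.37728626860393466, 0.3772862686039338]) (array([566.02805869, 140.85726544, 130.80921481]), [2.71712806981025, 2.7171280698102636])
```

Emit:
{"name": "step_arm", "arguments": {"commands": [[[0.08,-0.1,-0.6],0],[[0,0,-0.8],0],[[0,0,-0.8],0],[[0,0,-0.5],0],[[0,0,0],0]]}}

```text
time_s: 3.25
eef_pos: [527.0, 163.0, 112.0]
ee_rot: [0.68, 0.186, 0.684, -0.188]
force: [-0.5, -0.6, 0.0]
grip_width: 1.003
```

```bash
python3 - <<'E'
from h import *
from rig import capture,ctrl
c=capture("wrist"); d=capture("side"); print(ctrl.sense()["eef_pos"])
cv2.imwrite("pics/w3.png",np.vstack([c["image"],cv2.resize(d["image"][180:340,240:500],(640,394),interpolation=2)])[:, :])
E
python3 -c "
import cv2;i=cv2.imread('pics/w3.png');cv2.imwrite('pics/w3.png',cv2.resize(i,None,fx=.75,fy=.75))"
```

```text
[528.68920056 163.47383006 115.12232616]
```

View pics/w3.png

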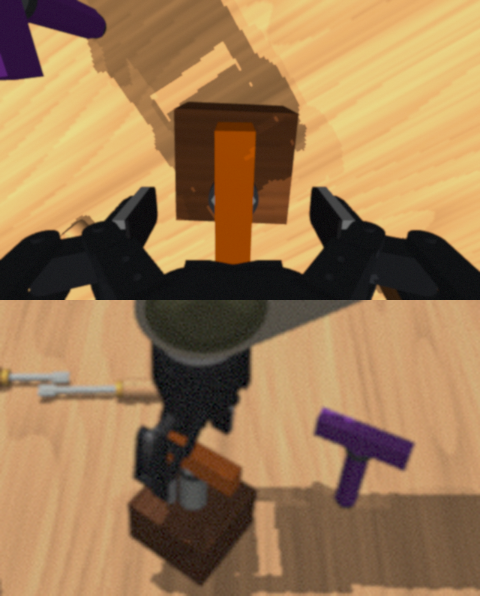

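The bar sits between the pads, so I'll close.

Emit:
{"name": "step_arm", "arguments": {"commands": [[[0,0,0],0],[[0,0,0],0],[[0,0,0],0],[[0,0,0],0],[[0,0,0],0]], "gripper": 1, "force": 70}}

```text
time_s: 3.85
eef_pos: [528.7, 164.0, 115.1]
ee_rot: [0.683, 0.187, 0.682, -0.186]
force: [0.2, -0.4, 3.9]
grip_width: 0.237
```

Emit:
{"name": "step_arm", "arguments": {"commands": [[[0,0,0],0],[[0,0,0],0],[[0,0,0.1],0],[[0,0,0.2],0],[[0,0,0.3],0]]}}

```text
time_s: 4.35
eef_pos: [527.7, 164.0, 138.3]
ee_rot: [0.681, 0.186, 0.683, -0.187]
force: [0.6, -0.5, -2.9]
grip_width: 0.236
```

Emit:
{"name": "step_arm", "arguments": {"commands": [[[0,0,0.4],0],[[0,0,0.4],0],[[0,0,0.4],0],[[0,0,0.4],0],[[0,0,0],0]]}}

```text
time_s: 4.85
eef_pos: [529.0, 164.1, 204.9]
ee_rot: [0.684, 0.187, 0.681, -0.186]
force: [0.7, -0.4, -3.3]
grip_width: 0.237
```

```bash
python3 - <<'E'
from h import *
from rig import capture,ctrl
c=capture("wrist"); d=capture("side");s=capture("scene"); st=ctrl.sense();print(st["eef_pos"],st["force"],st["wrist_torque"])
np.save("w4.npy",[c,d,s],allow_pickle=True)
a=cv2.resize(d["image"][160:340,240:500],(577,400),interpolation=2)
b=cv2.resize(s["image"][100:240,330:480],(428,400),interpolation=2)
cv2.imwrite("pics/w4.png",cv2.resize(np.hstack([a,b]),None,fx=.79,fy=.79)); cv2.imwrite("pics/w4w.png",c["image"])
E
```

```text
[527.8141142  163.94807728 201.63075177] [-0.09835331  0.09432558 -3.29369388] [-0.00649746  0.02610508 -0.01164442]
```

View pics/w4.png

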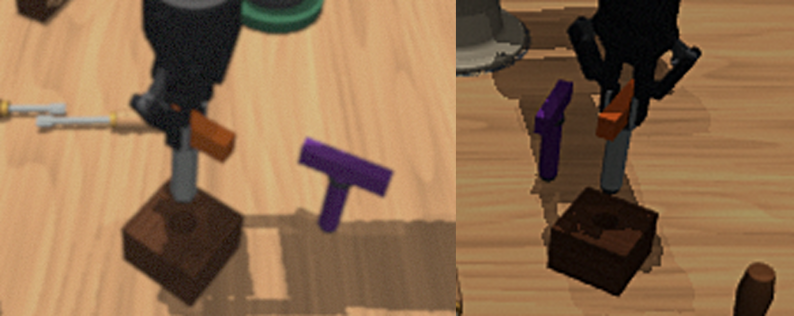

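View pics/w4w.png

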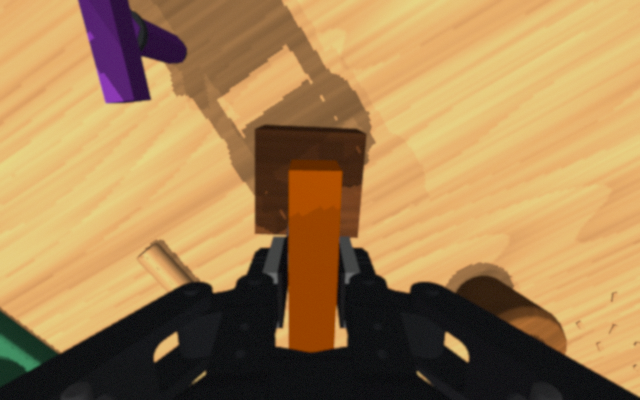

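Key held and clear of the rack. I'll carry it to above the screw and turn about +11°.

Emit:
{"name": "step_arm", "arguments": {"commands": [[[0.05,-0.7,0],0.02],[[0.05,-1,0],0.02],[[0.1,-1,0],0.023],[[0.1,-1,0],0],[[0.1,-1,0],0]]}}

```text
time_s: 5.5
eef_pos: [543.8, -25.5, 201.4]
ee_rot: [0.697, 0.118, 0.698, -0.118]
force: [0.6, -0.5, -3.4]
grip_width: 0.234
```

Emit:
{"name": "step_arm", "arguments": {"commands": [[[0.1,-1,0],0],[[0.1,-1,0],0],[[0.05,-1,0],0],[[0,-1,0],0],[[0,-0.9,0],0]]}}

```text
time_s: 6.0
eef_pos: [553.6, -221.8, 201.1]
ee_rot: [0.696, 0.119, 0.698, -0.118]
force: [0.5, 1.2, -3.0]
grip_width: 0.235
```

Emit:
{"name": "step_arm", "arguments": {"commands": [[[0,-0.5,0],0],[[0,-0.1,0],0],[[0,0,-0.3],0],[[0,0,-0.2],0],[[0,0,0],0]]}}

```text
time_s: 6.5
eef_pos: [553.8, -242.3, 180.3]
ee_rot: [0.696, 0.118, 0.698, -0.117]
force: [-0.2, 0.6, -3.5]
grip_width: 0.24
```

```bash
cat > look.py <<'E'
import sys
from h import *
from rig import capture,ctrl
n=sys.argv[1]
c=capture("wrist"); d=capture("side");s=capture("scene"); st=ctrl.sense();print(st["time_s"],st["eef_pos"].round(1),st["ee_rot"].round(3),st["force"].round(1),st["wrist_torque"].round(2),"j",st["joints"].round(2))
np.save(n+".npy",[c,d,s],allow_pickle=True)
a=cv2.resize(d["image"][90:190,300:400],(400,400),interpolation=2)
b=cv2.resize(s["image"][140:240,190:290],(400,400),interpolation=2)
cv2.imwrite(f"pics/{n}.png",np.hstack([a,b])); cv2.imwrite(f"pics/{n}w.png",c["image"])
E
python3 look.py w5
```

```text
6.65 [ 554.4 -243.4  182.5] [ 0.697  0.118  0.697 -0.118] [ 0.   0.1 -2.5] [-0.05 -0.03  0.02] j [-0.61  0.54  1.32  0.    1.28 -1.84]
```

View pics/w5.png

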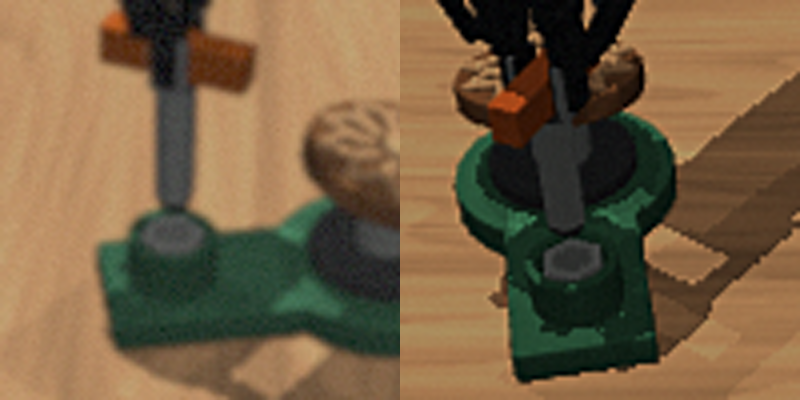

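View pics/w5w.png

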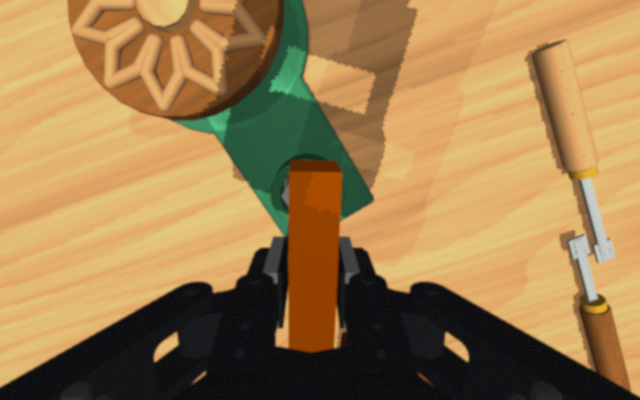

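```bash
python3 - <<'E'
from h import *
c,d,s=np.load("w5.npy",allow_pickle=True)
S=lambda x,y:(s,190+x/4-.4,140+y/4-.4); D=lambda x,y:(d,300+x/4-.4,90+y/4-.4)
print("tip",tri(D(175,204),S(168,228)))
print("screw",tri(D(173,235),S(172,260)))
print("screw planes",plane(*D(173,235),58),plane(*S(172,260),58))
for z in (65,75,175): print(z,[proj(d,[554.4,-243.4,z])*4-[1200,360],proj(s,[554.4,-243.4,z])*4-[760,560]])
E
python3 - <<'E'
import numpy as np,cv2
c,d,s=np.load("w5.npy",allow_pickle=True)
a=cv2.resize(d["image"][100:170,315:375],None,fx=8,fy=8,interpolation=2)
b=cv2.resize(s["image"][155:225,205:265],None,fx=8,fy=8,interpolation=2)
o=np.hstack([a,b]); o=cv2.convertScaleAbs(o,alpha=1.8,beta=10); o=cv2.resize(o,None,fx=.83,fy=.83); cv2.imwrite("pics/w5z.png",o)
E
```

```text
tip (array([ 551.60485131, -244.43071618,   81.22216123]), [0.6117800548782548, 0.6117800548781572])
screw (array([ 552.41072257, -245.21429367,   56.51268059]), [0.4191999922010763, 0.4191999922010806])
screw planes [ 552.50397505 -242.63218189   58.        ] [ 553.62590112 -245.06907121   58.        ]
65 [array([168.69083382, 223.50934655]), array([171.42926103, 250.53767969])]
75 [array([169.04171066, 210.4947128 ]), array([169.28510915, 238.01626304])]
175 [array([172.83426675,  69.82219454]), array([146.30363661, 103.80907567])]
```

View pics/w5z.png

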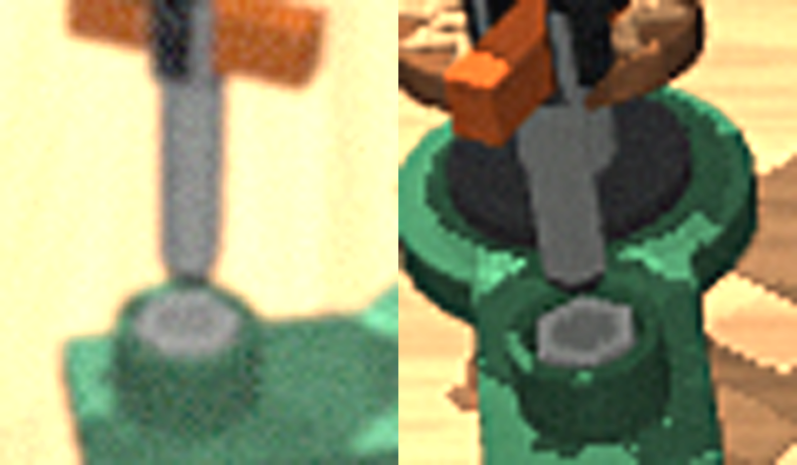

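The tip sits within about 1 mm of the screw axis in both views. I'll nudge it and lower gently.

Emit:
{"name": "step_arm", "arguments": {"commands": [[[0.02,-0.02,-0.2],0],[[0,0,-0.2],0],[[0,0,-0.1],0],[[0,0,-0.05],0],[[0,0,0],0]]}}

```text
time_s: 7.15
eef_pos: [554.9, -244.8, 160.0]
ee_rot: [0.697, 0.118, 0.697, -0.118]
force: [-0.8, 0.7, -2.2]
grip_width: 0.236
```

```bash
python3 look.py w6; python3 - <<'E'
import numpy as np,cv2
c,d,s=np.load("w6.npy",allow_pickle=True)
a=cv2.resize(d["image"][100:170,315:375],None,fx=8,fy=8,interpolation=2)
b=cv2.resize(s["image"][155:225,205:265],None,fx=8,fy=8,interpolation=2)
o=np.hstack([a,b]); o=cv2.convertScaleAbs(o,alpha=1.8,beta=10); o=cv2.resize(o,None,fx=.83,fy=.83); cv2.imwrite("pics/w6z.png",o)
E
```

```text
7.3 [ 555.1 -244.9  160.6] [ 0.697  0.118  0.697 -0.118] [ 1.  -0.3 -2.7] [-0.05 -0.04  0.03] j [-0.61  0.56  1.35  0.    1.23 -1.84]
```

View pics/w6z.png

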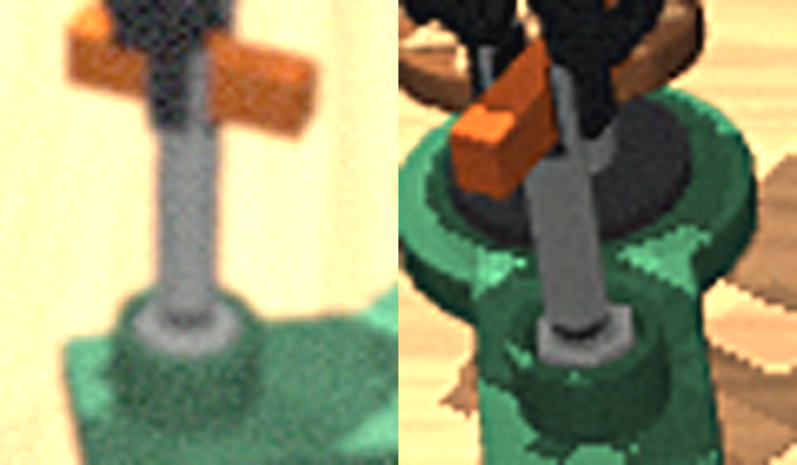

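The tip is centred over the mouth in both views, so I'll feel down slowly.

Emit:
{"name": "step_arm", "arguments": {"commands": [[[0,0,-0.05],0],[[0,0,-0.05],0],[[0,0,0],0]]}}

```text
time_s: 7.6
eef_pos: [554.9, -244.7, 156.0]
ee_rot: [0.697, 0.118, 0.697, -0.118]
force: [0.3, 0.3, -4.2]
grip_width: 0.237
```

Emit:
{"name": "step_arm", "arguments": {"commands": [[[0,0,-0.05],0],[[0,0,-0.025],0],[[0,0,0],0]]}}

```text
time_s: 7.9
eef_pos: [554.9, -244.8, 153.1]
ee_rot: [0.697, 0.118, 0.697, -0.118]
force: [0.4, -0.3, -3.4]
grip_width: 0.238
```

Emit:
{"name": "step_arm", "arguments": {"commands": [[[0,0,-0.03],0],[[0,0,0],0]]}}

```text
time_s: 8.1
eef_pos: [555.0, -244.8, 151.9]
ee_rot: [0.697, 0.118, 0.697, -0.118]
force: [-0.8, -0.4, -4.3]
grip_width: 0.236
```

Emit:
{"name": "step_arm", "arguments": {"commands": [[[0,0,-0.03],0],[[0,0,0],0]]}}

```text
time_s: 8.3
eef_pos: [555.0, -244.8, 150.7]
ee_rot: [0.697, 0.118, 0.697, -0.118]
force: [-0.3, 0.1, -2.9]
grip_width: 0.237
```

No contact yet; continuing.

Emit:
{"name": "step_arm", "arguments": {"commands": [[[0,0,-0.025],0],[[0,0,0],0]]}}

```text
time_s: 8.5
eef_pos: [555.0, -244.8, 149.8]
ee_rot: [0.697, 0.118, 0.697, -0.118]
force: [-0.4, 0.0, -2.8]
grip_width: 0.239
```

Emit:
{"name": "step_arm", "arguments": {"commands": [[[0,0,-0.025],0],[[0,0,0],0]]}}

```text
time_s: 8.7
eef_pos: [555.0, -244.7, 148.7]
ee_rot: [0.697, 0.118, 0.697, -0.118]
force: [0.3, -0.1, -2.8]
grip_width: 0.238
```

Emit:
{"name": "step_arm", "arguments": {"commands": [[[0,0,-0.025],0],[[0,0,0],0]]}}

```text
time_s: 8.9
eef_pos: [555.0, -244.7, 147.7]
ee_rot: [0.697, 0.118, 0.697, -0.118]
force: [0.6, 0.9, -3.6]
grip_width: 0.239
```

Emit:
{"name": "step_arm", "arguments": {"commands": [[[0,0,-0.02],0],[[0,0,0],0]]}}

```text
time_s: 9.1
eef_pos: [555.0, -244.8, 147.0]
ee_rot: [0.697, 0.118, 0.697, -0.118]
force: [-0.2, 1.5, -3.9]
grip_width: 0.233
```

Emit:
{"name": "step_arm", "arguments": {"commands": [[[0,0,-0.025],0],[[0,0,0],0]]}}

```text
time_s: 9.3
eef_pos: [555.0, -244.8, 146.0]
ee_rot: [0.697, 0.118, 0.697, -0.118]
force: [0.9, 0.4, -3.1]
grip_width: 0.231
```

Emit:
{"name": "step_arm", "arguments": {"commands": [[[0,0,-0.025],0],[[0,0,0],0]]}}

```text
time_s: 9.5
eef_pos: [555.0, -244.8, 145.0]
ee_rot: [0.697, 0.118, 0.697, -0.118]
force: [-0.3, 1.3, -2.8]
grip_width: 0.24
```

Emit:
{"name": "step_arm", "arguments": {"commands": [[[0,0,-0.025],0],[[0,0,0],0]]}}

```text
time_s: 9.7
eef_pos: [555.0, -244.8, 143.9]
ee_rot: [0.697, 0.118, 0.697, -0.118]
force: [0.1, 0.4, -2.2]
grip_width: 0.236
```

Emit:
{"name": "step_arm", "arguments": {"commands": [[[0,0,-0.025],0],[[0,0,0],0]]}}

```text
time_s: 9.9
eef_pos: [555.0, -244.8, 143.0]
ee_rot: [0.697, 0.118, 0.697, -0.118]
force: [0.5, 0.4, -4.1]
grip_width: 0.235
```

The tip has passed the wrong-angle stop height with no contact force; continuing.

Emit:
{"name": "step_arm", "arguments": {"commands": [[[0,0,-0.025],0],[[0,0,-0.025],0],[[0,0,0],0]]}}

```text
time_s: 10.2
eef_pos: [554.9, -244.8, 140.9]
ee_rot: [0.697, 0.118, 0.697, -0.118]
force: [0.3, 0.5, -3.4]
grip_width: 0.24
```

Emit:
{"name": "step_arm", "arguments": {"commands": [[[0,0,-0.025],0],[[0,0,-0.025],0],[[0,0,0],0]]}}

```text
time_s: 10.5
eef_pos: [554.9, -244.8, 138.9]
ee_rot: [0.697, 0.118, 0.697, -0.118]
force: [-0.2, 0.9, -3.5]
grip_width: 0.237
```

Emit:
{"name": "step_arm", "arguments": {"commands": [[[0,0,-0.025],0],[[0,0,0],0]]}}

```text
time_s: 10.7
eef_pos: [555.0, -244.8, 138.0]
ee_rot: [0.697, 0.118, 0.697, -0.118]
force: [-0.6, 0.7, -3.5]
grip_width: 0.237
```

Emit:
{"name": "step_arm", "arguments": {"commands": [[[0,0,-0.025],0],[[0,0,0],0]]}}

```text
time_s: 10.9
eef_pos: [555.0, -244.8, 136.9]
ee_rot: [0.697, 0.118, 0.697, -0.118]
force: [1.7, 0.7, -3.6]
grip_width: 0.236
```

Emit:
{"name": "step_arm", "arguments": {"commands": [[[0,0,-0.025],0],[[0,0,0],0]]}}

```text
time_s: 11.1
eef_pos: [555.0, -244.8, 135.9]
ee_rot: [0.697, 0.118, 0.697, -0.118]
force: [-0.4, 1.3, -4.0]
grip_width: 0.234
```

Emit:
{"name": "step_arm", "arguments": {"commands": [[[0,0,-0.025],0],[[0,0,0],0]]}}

```text
time_s: 11.3
eef_pos: [555.0, -244.8, 134.9]
ee_rot: [0.697, 0.118, 0.697, -0.118]
force: [-0.4, -0.3, -3.3]
grip_width: 0.236
```

Emit:
{"name": "step_arm", "arguments": {"commands": [[[0,0,-0.02],0],[[0,0,0],0]]}}

```text
time_s: 11.5
eef_pos: [555.0, -244.8, 134.2]
ee_rot: [0.697, 0.118, 0.697, -0.118]
force: [1.0, 0.9, -3.7]
grip_width: 0.236
```

Emit:
{"name": "step_arm", "arguments": {"commands": [[[0,0,-0.015],0],[[0,0,0],0]]}}

```text
time_s: 11.7
eef_pos: [555.0, -244.8, 133.6]
ee_rot: [0.697, 0.118, 0.697, -0.118]
force: [-0.4, 1.1, -3.7]
grip_width: 0.235
```

```bash
python3 look.py w7
```

```text
11.85 [ 555.  -244.8  133.6] [ 0.697  0.118  0.697 -0.118] [-0.8  0.6 -3.7] [ 0.17 -0.04 -0.01] j [-0.61  0.59  1.38 -0.    1.18 -1.84]
```

View pics/w7.png

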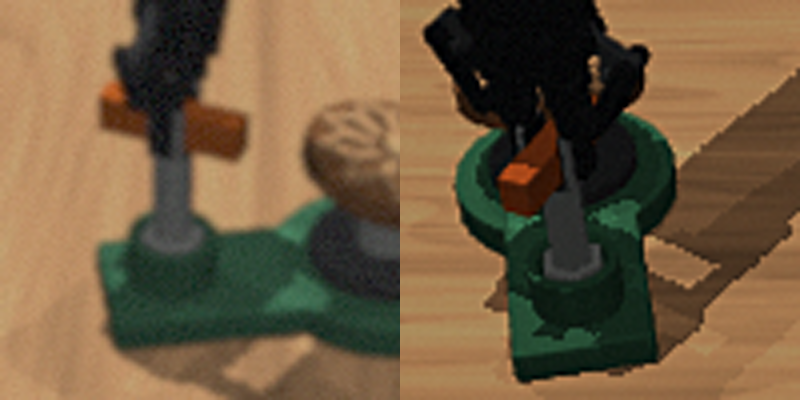

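The key is inside the hexagon. I'll continue until it touches the floor.

Emit:
{"name": "step_arm", "arguments": {"commands": [[[0,0,-0.02],0],[[0,0,0],0]]}}

```text
time_s: 12.05
eef_pos: [555.2, -244.9, 133.2]
ee_rot: [0.697, 0.118, 0.697, -0.118]
force: [-0.1, 0.7, -0.7]
grip_width: 0.234
```

Emit:
{"name": "step_arm", "arguments": {"commands": [[[0,0,-0.015],0],[[0,0,0],0]]}}

```text
time_s: 12.25
eef_pos: [555.3, -245.0, 133.0]
ee_rot: [0.698, 0.118, 0.697, -0.119]
force: [-1.1, 0.6, 4.5]
grip_width: 0.236
```

Emit:
{"name": "step_arm", "arguments": {"commands": [[[0,0,-0.015],0],[[0,0,0],0]]}}

```text
time_s: 12.45
eef_pos: [555.6, -245.1, 132.9]
ee_rot: [0.698, 0.118, 0.696, -0.119]
force: [-1.3, 1.2, 8.3]
grip_width: 0.232
```

Emit:
{"name": "step_arm", "arguments": {"commands": [[[0,0,-0.015],0],[[0,0,0],0]]}}

```text
time_s: 12.65
eef_pos: [555.8, -245.3, 132.9]
ee_rot: [0.698, 0.118, 0.696, -0.119]
force: [-0.7, 1.6, 11.4]
grip_width: 0.239
```

Contact at TCP z≈133, which is where the key should be home. I'll ease the press and begin turning clockwise, watching the torque.

Emit:
{"name": "step_arm", "arguments": {"commands": [[[0,0,0.02],0],[[0,0,0],-0.02],[[0,0,0],-0.02],[[0,0,0],0]]}}

```text
time_s: 13.05
eef_pos: [555.4, -245.1, 133.0]
ee_rot: [0.689, 0.162, 0.688, -0.163]
force: [-0.4, 1.2, 7.1]
grip_width: 0.234
```

```bash
cat > q.py <<'E'
from rig import ctrl
import numpy as np
s=ctrl.sense(); q=s["ee_rot"]
w,x,y,z=q; yy=np.degrees(np.arctan2(2*(y*0+x*y+w*z),1-2*(x*x+z*z)+0)) 
from scipy.spatial.transform import Rotation as R
M=R.from_quat([x,y,z,w]).as_matrix()
print(s["time_s"],s["eef_pos"].round(1),"jawyaw",round(float(np.degrees(np.arctan2(M[1,1],M[0,1]))),2),"F",s["force"].round(1),"T",s["wrist_torque"].round(2),s["joints"][5].round(2))
E
python3 q.py
```

```text
13.05 [ 555.4 -245.1  133. ] jawyaw 63.46 F [-0.4  1.2  7.1] T [0.27 0.09 0.15] -1.72
```

Emit:
{"name": "step_arm", "arguments": {"commands": [[[0,0,0],-0.02],[[0,0,0],-0.02],[[0,0,0],-0.02],[[0,0,0],0]]}}

```text
time_s: 13.45
eef_pos: [555.5, -245.2, 133.0]
ee_rot: [0.671, 0.226, 0.669, -0.227]
force: [-1.2, -0.3, 6.8]
grip_width: 0.238
```

```bash
python3 q.py
```

```text
13.45 [ 555.5 -245.2  133. ] jawyaw 52.66 F [-1.2 -0.3  6.8] T [ 0.24 -0.    0.14] -1.53
```

Steady torque around 0.15 N m: the screw is turning. Continuing.

Emit:
{"name": "step_arm", "arguments": {"commands": [[[0,0,0],-0.02],[[0,0,0],-0.02],[[0,0,0],-0.02],[[0,0,0],-0.02],[[0,0,0],-0.02]]}}

```text
time_s: 13.95
eef_pos: [555.4, -245.3, 133.0]
ee_rot: [0.627, 0.328, 0.625, -0.329]
force: [-0.1, -0.0, 7.3]
grip_width: 0.235
```

```bash
python3 q.py
```

```text
13.95 [ 555.4 -245.3  133. ] jawyaw 34.62 F [-0.1 -0.   7.3] T [0.02 0.07 0.24] -1.21
```

Emit:
{"name": "step_arm", "arguments": {"commands": [[[0,0,0],-0.02],[[0,0,0],-0.02],[[0,0,0],-0.02],[[0,0,0],0]]}}

```text
time_s: 14.35
eef_pos: [555.4, -245.4, 133.0]
ee_rot: [0.593, 0.386, 0.592, -0.386]
force: [-1.1, -0.4, 6.1]
grip_width: 0.236
```

```bash
python3 q.py
```

```text
14.35 [ 555.4 -245.4  133. ] jawyaw 23.86 F [-1.1 -0.4  6.1] T [-0.06  0.12  0.17] -1.02
```

Slower from here, checking for the stop.

Emit:
{"name": "step_arm", "arguments": {"commands": [[[0,0,0],-0.015],[[0,0,0],-0.015],[[0,0,0],0]]}}

```text
time_s: 14.65
eef_pos: [555.4, -245.4, 133.0]
ee_rot: [0.575, 0.413, 0.573, -0.413]
force: [-0.7, -0.6, 5.8]
grip_width: 0.234
```

```bash
python3 q.py
```

```text
14.65 [ 555.4 -245.4  133. ] jawyaw 18.48 F [-0.7 -0.6  5.8] T [-0.06  0.16  0.13] -0.93
```

Emit:
{"name": "step_arm", "arguments": {"commands": [[[0,0,0],-0.015],[[0,0,0],-0.01],[[0,0,0],0]]}}

```text
time_s: 14.95
eef_pos: [555.4, -245.5, 133.0]
ee_rot: [0.558, 0.435, 0.556, -0.436]
force: [-0.6, -0.4, 5.8]
grip_width: 0.235
```

```bash
python3 q.py
```

```text
14.95 [ 555.4 -245.5  133. ] jawyaw 14.01 F [-0.6 -0.4  5.8] T [-0.07  0.17  0.19] -0.85
```

Emit:
{"name": "step_arm", "arguments": {"commands": [[[0,0,0],-0.01],[[0,0,0],-0.01],[[0,0,0],0]]}}

```text
time_s: 15.25
eef_pos: [555.4, -245.5, 133.0]
ee_rot: [0.544, 0.452, 0.542, -0.453]
force: [-1.5, -0.2, 7.3]
grip_width: 0.235
```

```bash
python3 q.py
```

```text
15.25 [ 555.4 -245.5  133. ] jawyaw 10.41 F [-1.5 -0.2  7.3] T [-0.11  0.19  0.22] -0.79
```

Emit:
{"name": "step_arm", "arguments": {"commands": [[[0,0,0],-0.01],[[0,0,0],0]]}}

```text
time_s: 15.45
eef_pos: [555.4, -245.5, 133.0]
ee_rot: [0.537, 0.461, 0.535, -0.461]
force: [-1.3, 0.1, 5.9]
grip_width: 0.241
```

```bash
python3 q.py
```

```text
15.45 [ 555.4 -245.5  133. ] jawyaw 8.61 F [-1.3  0.1  5.9] T [-0.16  0.17  0.19] -0.76
```

Emit:
{"name": "step_arm", "arguments": {"commands": [[[0,0,0],-0.01],[[0,0,0],0]]}}

```text
time_s: 15.65
eef_pos: [555.3, -245.5, 133.0]
ee_rot: [0.53, 0.469, 0.528, -0.47]
force: [-0.5, -1.1, 5.6]
grip_width: 0.238
```

```bash
python3 q.py
```

```text
15.65 [ 555.3 -245.5  133. ] jawyaw 6.81 F [-0.5 -1.1  5.6] T [-0.21  0.16  0.15] -0.73
```

Emit:
{"name": "step_arm", "arguments": {"commands": [[[0,0,0],-0.01],[[0,0,0],0]]}}

```text
time_s: 15.85
eef_pos: [555.4, -245.5, 133.0]
ee_rot: [0.522, 0.477, 0.52, -0.478]
force: [-0.9, -0.0, 6.0]
grip_width: 0.237
```

```bash
python3 q.py
```

```text
15.85 [ 555.4 -245.5  133. ] jawyaw 5.01 F [-0.9 -0.   6. ] T [-0.13  0.23  0.18] -0.7
```

Emit:
{"name": "step_arm", "arguments": {"commands": [[[0,0,0],-0.01],[[0,0,0],0]]}}

```text
time_s: 16.05
eef_pos: [555.3, -245.5, 133.0]
ee_rot: [0.515, 0.486, 0.513, -0.486]
force: [-1.6, -0.6, 6.0]
grip_width: 0.235
```

```bash
python3 q.py
```

```text
16.05 [ 555.3 -245.5  133. ] jawyaw 3.21 F [-1.6 -0.6  6. ] T [-0.13  0.26  0.13] -0.66
```

Emit:
{"name": "step_arm", "arguments": {"commands": [[[0,0,0],-0.01],[[0,0,0],0]]}}

```text
time_s: 16.25
eef_pos: [555.3, -245.5, 133.0]
ee_rot: [0.507, 0.494, 0.505, -0.494]
force: [-1.3, 0.6, 6.2]
grip_width: 0.237
```

```bash
python3 q.py
```

```text
16.25 [ 555.3 -245.5  133. ] jawyaw 1.42 F [-1.3  0.6  6.2] T [-0.13  0.19  0.28] -0.63
```

Emit:
{"name": "step_arm", "arguments": {"commands": [[[0,0,0],-0.01],[[0,0,0],0]]}}

```text
time_s: 16.45
eef_pos: [555.3, -245.4, 133.0]
ee_rot: [-0.499, -0.501, -0.498, 0.502]
force: [-1.8, -0.6, 6.4]
grip_width: 0.236
```

```bash
python3 q.py
```

```text
16.45 [ 555.3 -245.4  133. ] jawyaw -0.35 F [-1.8 -0.6  6.4] T [-0.11  0.22  0.48] -0.6
```

The torque jumped from about 0.2 to 0.48 N m, which looks like the stop. I'll hold and re-read before doing anything else.

Emit:
{"name": "step_arm", "arguments": {"commands": [[[0,0,0],0],[[0,0,0],0],[[0,0,0],0]]}}

```text
time_s: 16.75
eef_pos: [555.3, -245.4, 133.0]
ee_rot: [-0.5, -0.501, -0.498, 0.501]
force: [-0.4, -0.5, 6.3]
grip_width: 0.235
```

```bash
python3 q.py; python3 look.py w8
```

```text
16.75 [ 555.3 -245.4  133. ] jawyaw -0.3 F [-0.4 -0.5  6.3] T [-0.09  0.2   0.5 ] -0.6
16.9 [ 555.3 -245.4  133. ] [-0.5   -0.501 -0.498  0.501] [-1.5 -0.1  6. ] [-0.06  0.21  0.4 ] j [-0.61  0.59  1.38 -0.    1.17 -0.6 ]
```

View pics/w8.png

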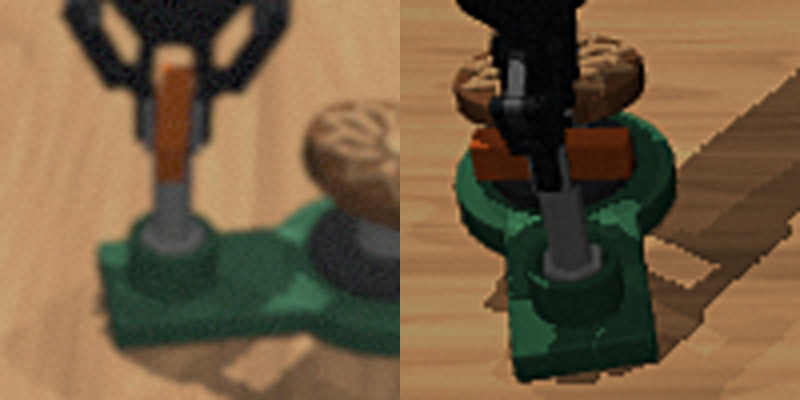

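Sustained torque of about 0.45 N m against 0.2 N m of friction confirms the hard stop. I'll relax the twist and the press, then open part-way.

Emit:
{"name": "step_arm", "arguments": {"commands": [[[0,0,0],0.008],[[0,0,0.015],0],[[0,0,0],0]]}}

```text
time_s: 17.2
eef_pos: [555.2, -245.2, 133.0]
ee_rot: [0.505, 0.495, 0.504, -0.495]
force: [0.8, -0.9, 5.3]
grip_width: 0.238
```

```bash
python3 q.py
```

```text
17.2 [ 555.2 -245.2  133. ] jawyaw 1.07 F [ 0.8 -0.9  5.3] T [-0.14  0.1   0.19] -0.63
```

Emit:
{"name": "step_arm", "arguments": {"commands": [[[0,0,0],0],[[0,0,0],0],[[0,0,0],0],[[0,0,0],0],[[0,0,0],0]], "gripper": -0.3, "force": 20}}

```text
time_s: 17.7
eef_pos: [555.0, -244.7, 132.4]
ee_rot: [0.505, 0.495, 0.505, -0.495]
force: [0.0, -0.2, -0.4]
grip_width: 0.65
```

```bash
python3 q.py; python3 look.py w9
```

```text
17.7 [ 555.  -244.7  132.4] jawyaw 1.08 F [ 0.  -0.2 -0.4] T [0.04 0.01 0.03] -0.63
17.85 [ 555.  -244.8  132.4] [ 0.505  0.495  0.505 -0.495] [ 0.1 -0.6  0.6] [0.04 0.03 0.03] j [-0.61  0.59  1.38  0.    1.17 -0.63]
```

View pics/w9.png

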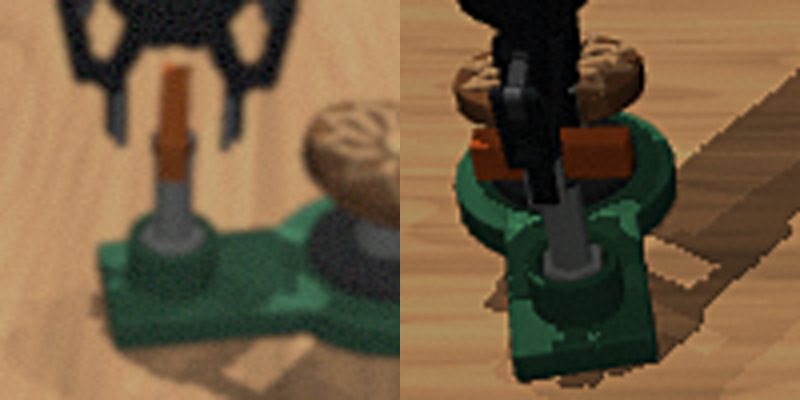

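View pics/w9w.png

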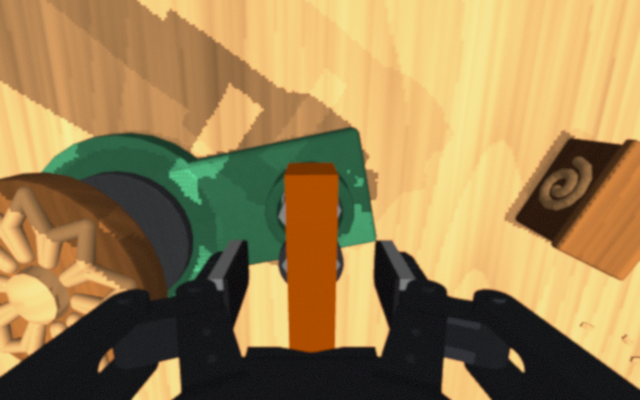

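The key is released and the bar is free between the pads. I'll rise straight up.

Emit:
{"name": "step_arm", "arguments": {"commands": [[[0,0,0.2],0],[[0,0,0.5],0],[[0,0,0.8],0],[[0,0,0.9],0],[[0,0,0.9],0]]}}

```text
time_s: 18.35
eef_pos: [554.8, -244.7, 266.6]
ee_rot: [0.505, 0.495, 0.505, -0.495]
force: [-0.2, 0.3, -0.0]
grip_width: 0.65
```

Emit:
{"name": "step_arm", "arguments": {"commands": [[[0,0.8,0.3],0],[[0,1,0],0],[[0,0,0],0],[[0,0,0],0]]}}

```text
time_s: 18.75
eef_pos: [555.1, -172.3, 277.2]
ee_rot: [0.505, 0.495, 0.505, -0.495]
force: [-0.7, -0.7, 0.1]
grip_width: 0.647
```

```bash
python3 look.py w10; python3 - <<'E'
from h import *
c,d,s=np.load("w10.npy",allow_pickle=True)
for b,n in ((d,"side"),(s,"scene")):
    m=orange(b["image"]);cn=max(cv2.findContours(m,0,2)[0],key=cv2.contourArea);print(n,cv2.minAreaRect(cn))
    # expected centre of bar, and tip/top of shank
    print([proj(b,[553.5,-244.5,z]).round(1).tolist() for z in (58,128,140,152)])
E
```

```text
18.9 [ 554.9 -173.7  276.4] [ 0.504  0.495  0.504 -0.496] [-0.6 -0.5  0. ] [0.03 0.03 0.03] j [-0.5   0.42  1.26 -0.    1.46 -0.52]
side ((342.5, 120.5), (25.0, 5.0), 90.0)
[[342.5, 147.9], [343.1, 124.4], [343.3, 120.1], [343.4, 115.8]]
scene ((226.5, 174.0), (4.0, 37.0), 90.0)
[[232.8, 204.6], [229.0, 182.0], [228.3, 178.0], [227.6, 173.8]]
```

View pics/w10.png

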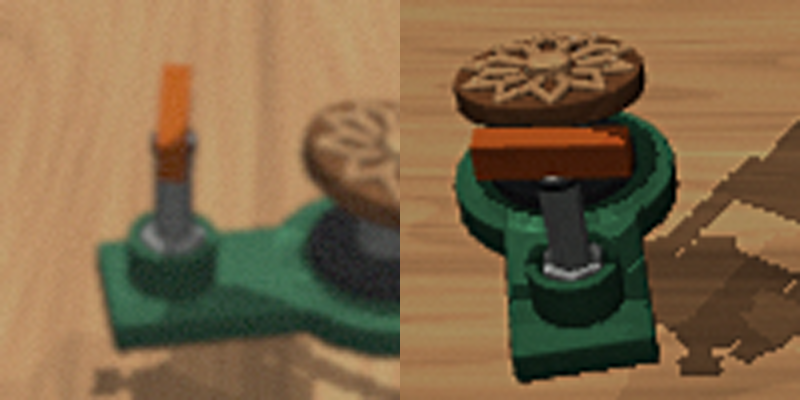

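View pics/w10w.png

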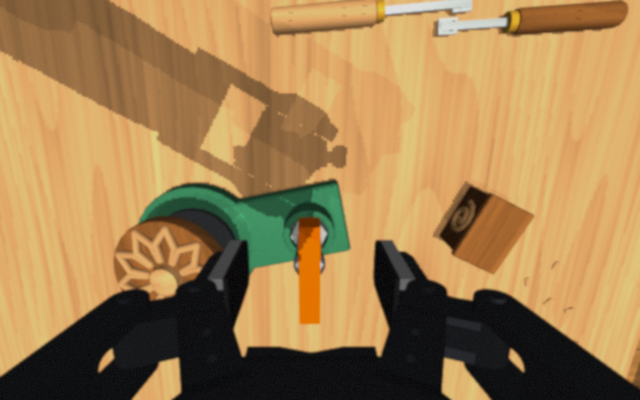

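```bash
python3 - <<'E'
from rig import ticket
print(ticket.finish_job())
E
```

```text
the job is handed in; nothing more can be done
None
```

I took the orange key out of its rack and lined it up with the socket's hexagon as seen by the wrist camera. It went in with no contact force until it touched the floor. I then turned the screw clockwise about 71° at roughly 0.2 N m, under light pressing (5 to 10 N net), until it stopped. I let go, moved clear and handed the job in at about 19 s of the 69 s allowed; no verdict was reported.

**Last checks:**
- **At the stop:** the torque rose from about 0.2 to 0.45–0.5 N m and stayed there. That is the only evidence the screw is tight, because nothing reads its angle.
- **Key home:** the floor contact came at a tool height of 133 mm, where it was expected. After release the pictures show the key upright at the right height, to within a few pixels.
- **Arm clear:** the tool force reads about zero and the arm stands away from everything.
- **Other objects:** the arm came near none of the gouges, the mallet, the corbel or the purple look-alike. The last pictures show the gouges and the corbel lying as before. I did not measure their positions, and the mallet and the look-alike were not in those views.

**Disagreements:** the camera estimates of the screw axis differed by about 2 mm, which did not matter for the fit. One rough scene-view estimate had the key leaning about 4° while held. The side view showed it nearly vertical.

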